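# Drop the jar template over the packing jig's pin

## Task

Fit the jar template onto the white packing jig: pick it up by its wooden grip, lay it on the jig so that it rides on the little steel pin, then gently slide it along the slot until its locating hole falls over the pin. Leave it let go, lying flush and square on the jig with the pin in the hole; don't force it against the pin, and leave the jars and other goods where they are.

Things in the scene. Friction and masses are not known exactly. Their poses are not given: they have to be found in the camera images.
- jig: Fixed white board, 170 (x) x 230 (y) x 12 mm high, flat on the bench; origin at the centre of its underside, z up, yaw within 0.25 rad of the world's. A dark slot 54 mm long runs along the jig's y on its top, with a steel pin in it (see point slot). Home, the template lies flat on the board, its axes along the jig's, its centre at jig x = 0, the pin in its hole.
- slot (a point): Middle of the jig's slot, on the board's top (jig x = +42, y = 0, z = 12 mm), axes as the jig's. A round steel pin, 9 mm across, stands 7 mm above the top in the slot, at x = 0 of this point, but clamped anywhere from y = -15 to +15 mm: its place is not measured and must be seen or felt for. It does not give.
- template: Loose grey plastic plate, 120 (x) x 150 (y) x 6 mm, about 0.16 kg; origin at the centre of its underside, z up, yaw within 0.5 rad of the world's. Locating hole: see point hole. Two round 41 mm jar openings at x = -22, y = +45 and -45 mm; solid elsewhere. A dark wooden grip bar, 50 mm along x, 14 mm thick along y, stands over its centre, from the plate's top to 40 mm above the underside.
- hole (a point): Centre of the template's locating hole, at the underside (template x = +42 mm, y = 0, z = 0), axes as the template's. A rectangular through hole, 18 mm along x, 11.5 mm along y. The plate is solid for 60 mm or more either side of it along y, so there it can ride on the pin; let go, it then leans, its -x edge on the board.
- jar_amber: Bystander: small amber jar, 44 mm across, 55 mm high; origin at the centre of its underside.
- jar_white: Bystander: small white jar, 48 mm across, 45 mm high; origin at the centre of its underside.
- balm_tin: Bystander: flat round tin, 60 mm across, 22 mm high; origin at the centre of its underside.
- tape_roll: Bystander: cardboard ring, 90 mm across, 24 mm high; origin at the centre of its underside.
- oil_bottle: Bystander: amber bottle, 36 mm across, 90 mm high; origin at the centre of its underside.
- soap: Bystander: bar of soap, 80 x 50 x 25 mm; origin at the centre of its underside.
Mind the look-alikes: they are no part of the job. Several things look just like the template: the one meant starts farthest to the robot's left.

How it is judged:
On the way, in this order (a step that is already met when the one before it is completed fails the run):
1. the template rests on the jig and rides on the pin, its hole not yet over it: it bears on the jig, with the hole's underside 4 to 14 mm above the jig's top (contact force between template and jig above 0.3 N and z of hole in the frame of jig between 0.016 and 0.026 m and x of hole in the frame of jig between 0.03 and 0.054 m and y of hole in the frame of jig between -0.06 and 0.06 m), for 0.2 s.
2. the template has dropped over the pin: its hole lies within 2.5 mm of the jig's top, in the pin's range (z of hole in the frame of jig below 0.0145 m and y of hole in the frame of jig between -0.018 and 0.018 m and x of hole in the frame of jig between 0.034 and 0.05 m), for 0.2 s.
At the end, for the whole second after the job is handed in: The template lies at rest and flat on the jig (hole's underside within 2 mm of the jig's top, tilt under 0.025 rad), the pin in its hole (hole centre within 8 mm of the slot's line and 18 mm of its middle), its centre within 15 mm of the jig's x = 0, and square with the jig to 0.12 rad (7 degrees) (z of hole in the frame of jig between 0.01 and 0.014 m and angle between template's own z axis and vertical below 0.025 rad and y of hole in the frame of jig between -0.018 and 0.018 m and x of hole in the frame of jig between 0.034 and 0.05 m and x of template in the frame of jig between -0.015 and 0.015 m and angle between the x axis of template and the x axis of jig, either way round below 0.12 rad and linear speed of template below 0.01 m/s); the robot touches nothing.
It fails at once if the template is forced against the jig or its pin with more than 20 N (contact force between template and jig above 20 N).
It fails at once if a bystander is moved by more than 20 mm (distance of any of jar_amber, jar_white, balm_tin, tape_roll, oil_bottle, soap from where it was at the start of the episode above 0.02 m).
It also fails if it takes over 54 s, if anything falls off the work surface, if the arm or the gripper's body presses on something with over 40 N, if the wrist force passes 120 N, or if a joint passes its speed limit or range.

## Robot

A 6-joint arm with a two-finger parallel gripper is mounted at the origin on the work surface. World frame = base frame: x ahead of the robot, y to its left, z up, the work surface at z = 0. Lengths are in m, angles in rad, forces in N, time in s.
With the tool pointing down it reaches from about 0.3 to 0.775 m from the base axis. Payload 14.6 kg.
Tool frame: the origin (TCP) lies at the very end of the fingers, on their centre line; the grasp point (between the pads) lies 19 mm behind it; z points along the fingers, y is the direction in which the jaws open and shut (so a half turn about z gives the same grasp; the last joint's range is limited). The gripper opens to 85 mm and grips with 20 to 120 N. Pads are 22 mm wide; open, the fingers measure 114 mm over their backs; the gripper's body (76 mm by 85 mm) begins 54 mm behind the grasp point. The pads swing forward as they close: fully open they stand 13 mm farther back than shut.
Start: joints at [-1.413, 0.3, 1.521, -0, 1.321, -0.067], TCP at [0.123, -0.536, 0.231] pointing down, gripper open.
Joint ranges: [-3.03, 3.03], [-0.79, 2.21], [0.23, 2.52], [-1.04, 4.18], [0, 3.07], [-2.55, 2.55]. Speed limits (rad/s): [2.22, 2.22, 2.57, 3.14, 3.14, 3.14].

## Interface

Orientations are given as a 3x3 rotation matrix whose columns are the frame's x, y, z axes.
In Python, from rig import ctrl, viewer gives the robot as it stands.
- The arm moves only by the tool carry_out, never from a script. Its argument "motion" is a list of rows, each a list of 3 entries, a list of its own where there are three numbers: the closure in counts, from 0 (fully open) to 255 (shut), then the shift along the tool's x, y, z in mm, then the turn, a rotation vector about the tool's x, y, z in rad. A call has 1 to 5 rows; each row shifts and turns the commanded pose from where the row before left it, along the tool's axes as they then stand; what a row does not reach is not made up. A row lasts 1/8 s, in which the tool goes at most 62.5 mm and 10.7 degrees, less where a joint would pass 70% of its speed; a pose out of reach is approached as far as the arm can. A call with a gripper value outside its range is refused whole. The fingers move at their own pace and stop on an object; the grip force is fixed at half the most. Time passes only in rows, so rows that do not move let the fingers close. It gives the time, the measured TCP pose, the force and the opening at its end, in the units of the state.
- ctrl.state(): the state, without advancing time (a new reading comes with each control period).
- viewer.read_camera(name): name is "scene" or "side" or "wrist"; returns a dict with "frame" (480x640x3 uint8, red, green, blue), "fx", "fy", "cx", "cy" (pixels), "R" (3x3) and "t" (3): a world point X has camera coordinates R X + t. Camera axes: x right, y down, z forward; pixel columns grow to the right and rows downward; lengths in m; the calibration is good to about 2 mm. The wrist camera is an equidistant fisheye: a pixel r from the principal point sees the ray r / f radians off the axis. A picture is of the moment at which its call begins. There is no depth.
- ctrl.finish_job(): hands the job in, once; it reports no verdict.
The state is a dict: "t": time; "joint_pos": joint angles; "qd": joint speeds; "tau": joint torques, N m; "ee_pos": TCP position; "eef_rot": TCP orientation; "wrist_force": force on the tool from outside, world axes, zero at the start; "torque": the same for the moment, N m; "gripper_width": opening from 0.0 (shut) to 1.0 (fully open).
Only numpy, scipy, OpenCV 4.12 (cv2) and the standard library are available. Lean on these libraries where they do the work, as an engineer would, in place of code of your own. Each camera call takes 0.05 s, during which the arm holds its last target.

## Working session

There is one attempt and no reset: what is moved stays moved. The work goes in short steps, Python scripts to look and compute and a tool call to move; the robot and the scene stay as the last step left them, time stands still between calls to the robot, and variables do not carry over. Pictures are saved under pics/ and viewed, and the job is handed in when it is done.

Besides the shell and the picture viewer there is one more tool, called after "Emit:" as name([rows], argument=value, ...), one row to a line, values as JSON. carry_out: Moves the arm, as the interface text tells. Its arguments: {"type":"object","properties":{"motion":{"type":"array"}},"required":["motion"]}

```bash
ls; mkdir -p pics
cat > h.py <<'E'
import numpy as np, cv2, pickle
from rig import ctrl, viewer
def snap(n,tag):
    c=viewer.read_camera(n); cv2.imwrite(f'pics/{tag}.png',c['frame'][:,:,::-1]); pickle.dump({k:c[k] for k in c},open(f'pics/{tag}.pkl','wb')); return c
def load(tag): return pickle.load(open(f'pics/{tag}.pkl','rb'))
def ray(c,u,v,fish=False):
    x=(u-c['cx'])/c['fx'];y=(v-c['cy'])/c['fy']
    if fish:
        r=np.hypot(x,y); d=np.array([0,0,1.]) if r<1e-9 else np.array([np.sin(r)*x/r,np.sin(r)*y/r,np.cos(r)])
    else: d=np.array([x,y,1.])
    R=np.array(c['R']);t=np.array(c['t']); d=R.T@d
    return -R.T@t, d/np.linalg.norm(d)
def onz(c,u,v,z,fish=False):
    o,d=ray(c,u,v,fish); return o+d*(z-o[2])/d[2]
def tri(*rs):
    A=np.zeros((3,3));b=np.zeros(3)
    for o,d in rs:
        P=np.eye(3)-np.outer(d,d);A+=P;b+=P@o
    X=np.linalg.solve(A,b); return X,[np.linalg.norm(np.cross(X-o,d)) for o,d in rs]
def proj(c,X,fish=False):
    p=np.array(c['R'])@np.array(X)+np.array(c['t'])
    if fish:
        r=np.hypot(p[0],p[1]);th=np.arctan2(r,p[2]);return c['cx']+c['fx']*th*p[0]/r,c['cy']+c['fy']*th*p[1]/r
    return c['cx']+c['fx']*p[0]/p[2],c['cy']+c['fy']*p[1]/p[2]
E
python3 - <<'E'
from h import *
for n in['scene','side','wrist']:
    c=snap(n,n+'0'); print(n,c['fx'],c['cx'],c['cy'],-np.array(c['R']).T@c['t'],np.array(c['R'])[2])
print(ctrl.state())
E
```

```text
pics
scene 438.90226727123706 315.75916300707445 241.44843964373925 [1.08932231 0.05805761 0.78229736] [-0.59631928 -0.05448876 -0.80089593]
side 553.3964309228782 320.9879838363613 249.86969861701294 [0.05605467 0.72483201 1.16387917] [ 0.34680708 -0.51144757 -0.78622276]
wrist 371.64829954431775 322.1415643695413 239.09314360919 [ 0.18638833 -0.52116486  0.37425147] [-0.25825035 -0.05666096 -0.964415  ]
{'t': 0.15, 'joint_pos': array([-1.41260080e+00,  3.00356684e-01,  1.52140985e+00, -1.74324001e-05,
        1.32069493e+00, -6.65837539e-02]), 'qd': array([ 2.96398102e-05, -1.15090023e-03, -2.06392818e-04, -6.11391978e-04,
        1.08480760e-03,  3.52676621e-04]), 'tau': array([ 6.51215869e-04, -5.43666673e+01, -3.61888933e+01, -1.34651018e-04,
        3.13035576e-03,  5.27004531e-06]), 'ee_pos': array([ 0.12256579, -0.5359993 ,  0.23085652]), 'eef_rot': array([[ 9.74842368e-01,  2.22895344e-01, -1.53549549e-04],
       [ 2.22895394e-01, -9.74841993e-01,  8.55307510e-04],
       [ 4.09575140e-05, -8.68015485e-04, -9.99999622e-01]]), 'wrist_force': array([-0.06058321, -0.48904815,  0.11736857]), 'torque': array([-0.01761888, -0.02459189, -0.01410202]), 'gripper_width': 0.9977224579470346}
```

View pics/scene0.png

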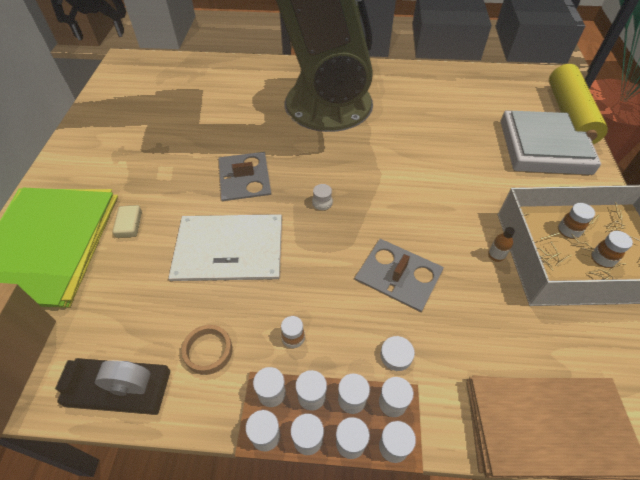

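View pics/side0.png

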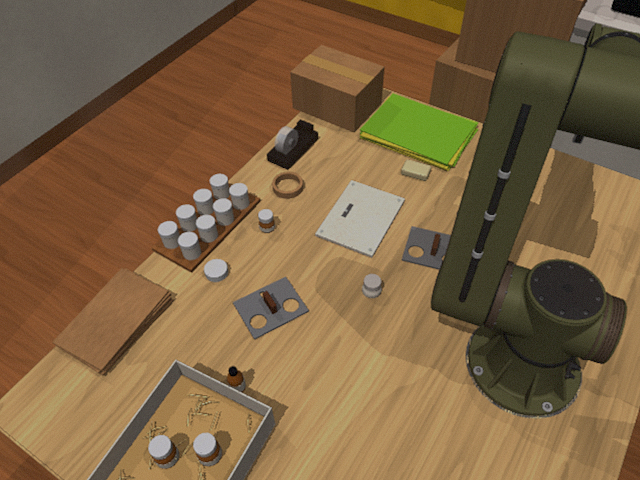

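View pics/wrist0.png

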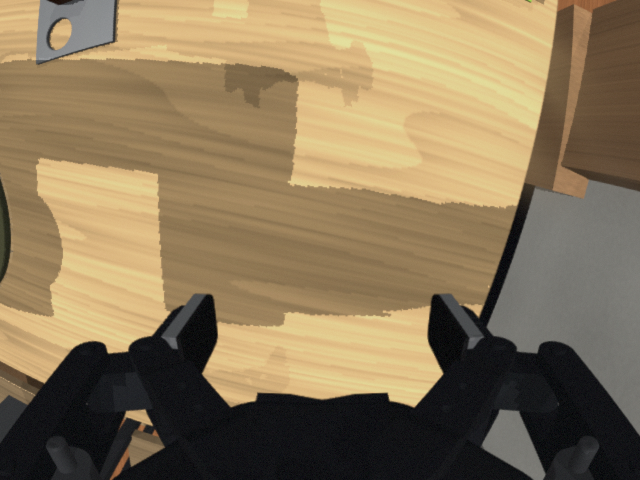

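Template look-alikes in the scene view are (400,273) and (244,176). Image right is world +y, the robot's left, so (400,273) fits. I'll check it in a crop and measure.

Run:
```python
from h import *
a=load('scene0');b=load('side0')
A=a['frame'][225:325,340:460,::-1];B=b['frame'][265:345,220:320,::-1];C=a['frame'][205:290,165:290,::-1];D=b['frame'][175:260,310:410,::-1]
f=lambda I:cv2.resize(I,(400,300),interpolation=cv2.INTER_CUBIC)
cv2.imwrite('pics/crop0.png',np.vstack([np.hstack([f(A),f(B)]),np.hstack([f(C),f(D)])]))
print(onz(a,400,273,0.0),onz(a,244,176,0))
for c,n in((a,'scene'),(b,'side')):
    for nm,(u,v) in {'scene':{'tmpl':(400,273),'jig':(227,247)},'side':{'tmpl':(270,307),'jig':(361,217)}}[n].items():
        im=cv2.GaussianBlur(c['frame'],(1,1),0);hsv=cv2.cvtColor(im,cv2.COLOR_RGB2HSV)
        if nm=='tmpl': m=cv2.inRange(hsv,(0,0,60),(180,60,150))
        else: m=cv2.inRange(hsv,(0,0,160),(180,60,255))
        if nm=='jig': m=cv2.morphologyEx(m,cv2.MORPH_CLOSE,np.ones((3,3)))
        k,l,s,ce=cv2.connectedComponentsWithStats(m)
        d=[np.hypot(*(ce[i]-(u,v))) if s[i,4]>500 else 1e9 for i in range(k)];i=int(np.argmin(d))
        cs,_=cv2.findContours((l==i).astype(np.uint8),cv2.RETR_CCOMP,cv2.CHAIN_APPROX_NONE)
        cc=max(cs,key=cv2.contourArea);h=cv2.convexHull(cc)
        for e in (3,4,5,6,8):
            p=cv2.approxPolyDP(h,e,True)
            if len(p)==4:break
        print(n,nm,s[i],len(p),p[:,0].tolist())
        for q in cs:
            if q is not cc and cv2.contourArea(q)>25: print('   hole',cv2.fitEllipse(q))
```

```text
[0.57647205 0.1885995  0.        ] [ 0.31579216 -0.19119052  0.        ]
scene tmpl [ 355  239   88   72 2789] 4 [[380, 239], [442, 267], [421, 310], [355, 278]]
   hole ((390.365966796875, 287.85491943359375), (7.216970443725586, 8.258310317993164), 32.98949432373047)
   hole ((423.27410888671875, 274.5545654296875), (16.512351989746094, 21.0244140625), 107.14983367919922)
   hole ((400.3816223144531, 267.4151611328125), (10.294784545898438, 33.1494026184082), 27.101858139038086)
   hole ((384.25299072265625, 256.42181396484375), (15.547171592712402, 20.23796272277832), 99.6674575805664)
scene jig [ 169  214  113   65 6479] 4 [[281, 215], [278, 276], [169, 278], [182, 216]]
   hole ((225.04550170898438, 260.0451354980469), (6.58751916885376, 33.29917526245117), 89.88248443603516)
side tmpl [ 233  277   76   62 1987] 4 [[285, 277], [308, 310], [254, 338], [233, 302]]
   hole ((257.89691162109375, 321.3821105957031), (14.794265747070312, 18.00652503967285), 77.03466033935547)
   hole ((290.4498596191406, 304.9479675292969), (14.24435043334961, 17.52850914001465), 83.35176849365234)
   hole ((269.19091796875, 301.6346435546875), (10.088249206542969, 30.326290130615234), 146.38893127441406)
side jig [ 315  180   90   75 3674] 4 [[351, 180], [404, 198], [372, 254], [315, 233]]
   hole ((347.06884765625, 209.89588928222656), (6.643345355987549, 19.40912628173828), 33.38884735107422)
```

View pics/crop0.png

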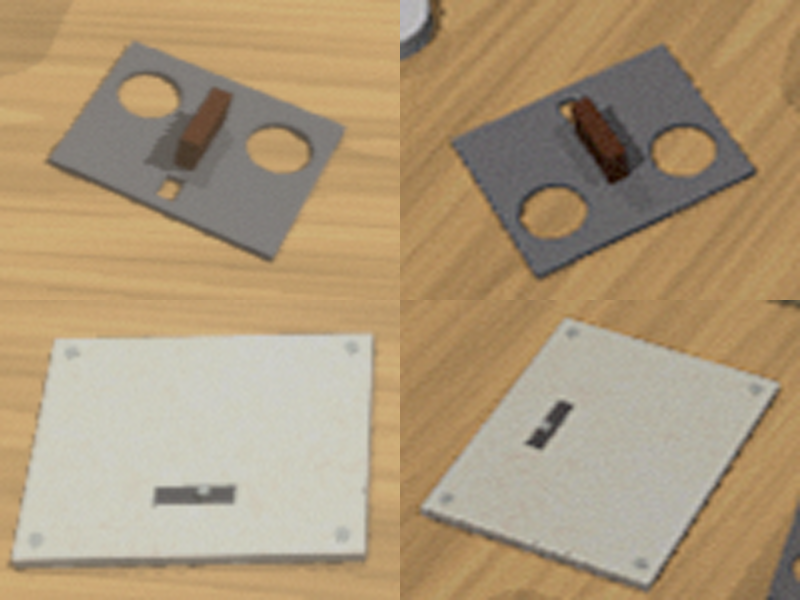

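The crop shows the target with two jar openings, a wooden grip and the small rectangular hole on its +x side (scene 390,288). The pin is visible in the jig slot at roughly scene (228,258). Next: triangulate.

Run:
```python
from h import *
a=load('scene0');b=load('side0')
def T(p,q): return tri(ray(a,*p),ray(b,*q))
for nm,p,q in [('opening+y',(423.3,274.5),(257.9,321.4)),('opening-y',(384.3,256.4),(290.4,305.0)),
 ('grip top far end',(340+228*.3,225+92/3),(220+617/4-100,265+180*80/300)),
 ('slot mid',(225,260),(347.1,209.9))]:
    print(nm,T(p,q))
# screws of jig: crop C scale 125/400,85/300; D 100/400,85/300
C=lambda x,y:(165+x*125/400-.3,205+(y-300)*85/300-.3); D=lambda x,y:(310+(x-400)/4-.3,175+(y-300)*85/300-.3)
S={}
for nm,p,q in [('-x-y',(72,353),(755,388)),('-x+y',(351,348),(640,563)),('+x+y',(342,534),(446,498)),('+x-y',(36,540),(573,332))]:
    X,e=T(C(*p),D(*q)); S[nm]=X; print(nm,X,e)
print('jig centre',sum(S.values())/4)
d=S['+x+y']+S['+x-y']-S['-x-y']-S['-x+y'];print(np.arctan2(d[1],d[0]))
d=S['+x+y']-S['+x-y']+S['-x+y']-S['-x-y'];print(np.arctan2(-d[0],d[1]))
for z in(0.012,0.019): print('pin',onz(a,*C(203,490),z),onz(b,*D(547,425),z))
# template corners
A4=[(380,239),(442,267),(421,310),(355,278)];
for p in A4: print(onz(a,*p,.006))
for p in [(285,277),(308,310),(254,338),(233,302)]: print('s',onz(b,*p,.006))
print('hole',onz(a,390.4,287.9,.006))
# grip top: crop A: top face corners centre
g=lambda x,y:(340+x*.3-.35,225+y/3-.35)
for p in[(220,92),(185,140)]: print('grip',g(*p),onz(a,*g(*p),.04))
```

```text
opening+y (array([0.57831918, 0.23650211, 0.00277033]), [np.float64(0.00010247749429608444), np.float64(0.00010247749429605404)])
opening-y (array([0.53820024, 0.1557966 , 0.00291104]), [np.float64(4.0995719150707385e-05), np.float64(4.099571915059684e-05)])
grip top far end (array([0.54865114, 0.20458608, 0.02454228]), [np.float64(0.0012699431931775362), np.float64(0.0012699431931774536)])
slot mid (array([ 0.57934019, -0.1830001 ,  0.01211555]), [np.float64(2.901586271181417e-05), np.float64(2.9015862711753146e-05)])
-x-y [ 0.47584403 -0.29234823  0.01268106] [np.float64(0.0006606712279153508), np.float64(0.0006606712279155049)]
-x+y [ 0.45635173 -0.09438225  0.01166235] [np.float64(0.0005027969224457036), np.float64(0.000502796922445777)]
+x+y [ 0.59944747 -0.08019513  0.0120324 ] [np.float64(3.73390492622741e-06), np.float64(3.7339049261991356e-06)]
+x-y [ 0.61819893 -0.27939267  0.01193986] [np.float64(0.0005359118244968527), np.float64(0.0005359118244970659)]
jig centre [ 0.53746054 -0.18657957  0.01207892]
0.0948021024293816
0.09599626407021765
pin [ 0.57500384 -0.17714679  0.012     ] [ 0.58051728 -0.1813937   0.012     ]
pin [ 0.57967766 -0.17500939  0.019     ] [ 0.5773301  -0.17588655  0.019     ]
[0.49403066 0.14656949 0.006     ]
[0.55868959 0.27634101 0.006     ]
[0.6642779  0.22588282 0.006     ]
[0.5997715  0.09413277 0.006     ]
s [0.59706402 0.09502105 0.006     ]
s [0.49205463 0.14611754 0.006     ]
s [0.55729971 0.27917431 0.006     ]
s [0.66284007 0.22620347 0.006     ]
hole [0.61813991 0.16683841 0.006     ]
grip (405.65, 255.31666666666666) [0.55845528 0.19498036 0.04      ]
grip (395.15, 271.31666666666666) [0.59940019 0.1723776  0.04      ]
```

Template: centre about (0.578, 0.186), yaw -0.461. Jig: centre (0.5375, -0.1866), yaw +0.096, and the top triangulates to 12 mm. The pin is about 7 mm toward jig +y. I'll pass over the jig for a wrist-camera look.

Emit:
carry_out([
  [0,[53,-32,0],[0,0,0]],
  [0,[53,-32,0],[0,0,0]],
  [0,[53,-32,0],[0,0,0]],
  [0,[53,-32,0],[0,0,0]],
  [0,[53,-32,0],[0,0,0]],
])

```text
t: 0.78
ee_pos: [0.3463, -0.3195, 0.2313]
eef_rot: [[0.975, 0.223, 0.0], [0.223, -0.975, -0.0], [0.0, 0.0, -1.0]]
wrist_force: [0.5, -1.4, 0.4]
gripper_width: 1.001
```

Emit:
carry_out([
  [0,[53,-32,0],[0,0,0]],
  [0,[53,-32,0],[0,0,0]],
  [0,[53,-32,0],[0,0,0]],
  [0,[0,0,0],[0,0,0]],
  [0,[0,0,0],[0,0,0]],
])

```text
t: 1.4
ee_pos: [0.4786, -0.1921, 0.231]
eef_rot: [[0.975, 0.223, -0.001], [0.223, -0.975, 0.0], [-0.001, -0.0, -1.0]]
wrist_force: [0.5, -0.9, -0.2]
gripper_width: 0.998
```

Run:
```python
from h import *
c=snap('wrist','wrist1');s=ctrl.state();print(s['t'],s['ee_pos'],s['joint_pos'],s['eef_rot'][:,0])
print(proj(c,[.5793,-.183,.012],True))
```

```text
1.45 [ 0.47832674 -0.19262207  0.23112624] [-4.53795598e-01  2.23770672e-01  1.61730383e+00 -1.60140220e-04
  1.30096941e+00  8.92866982e-01] [ 9.74977405e-01  2.22303527e-01 -4.48264809e-04]
(np.float64(337.2841563170066), np.float64(104.10929973939946))
```

View pics/wrist1.png

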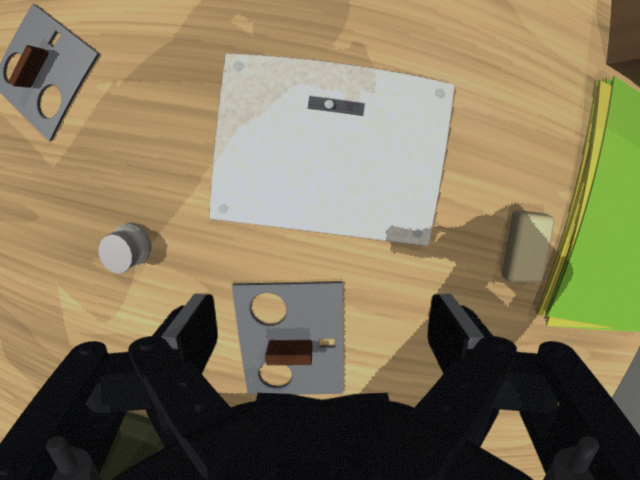

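The wrist view shows the jig with its slot at (336,105) and the pin at (329,104), left of the middle, which is +y. The decoy template is at (290,340) and the target is at the upper left.

Run:
```python
from h import *
c=load('wrist1');I=c['frame']
g=cv2.cvtColor(I,cv2.COLOR_RGB2GRAY)
roi=g[85:125,295:375];m=(roi<110).astype(np.uint8)
k,l,s,ce=cv2.connectedComponentsWithStats(m);i=1+np.argmax(s[1:,4]);cs,_=cv2.findContours((l==i).astype(np.uint8),cv2.RETR_CCOMP,2)
cc=max(cs,key=cv2.contourArea);r=cv2.minAreaRect(cc);print(r)
u=np.array(r[0])+(295,85);S=onz(c,*u,.012,True);print('slot mid',u,S)
bp=cv2.boxPoints(r)+(295,85);print([onz(c,*p,.012,True).round(4) for p in bp])
f=np.zeros_like(m);cv2.drawContours(f,[np.int32(cv2.boxPoints(r))],0,1,-1);f=cv2.erode(f,np.ones((3,3)))
pm=(roi>150)&(f>0);y,x=np.nonzero(pm);pu=(x.mean()+295,y.mean()+85);print('pin px',pu,pm.sum())
P=onz(c,*pu,.019,True);print('pin top',P)
ax=np.array([np.cos(.0955),np.sin(.0955)]);ay=np.array([-ax[1],ax[0]])
print('pin in slot x,y',(P-S)[:2]@ax,(P-S)[:2]@ay)
# jig outline for yaw, center
hsv=cv2.cvtColor(I,cv2.COLOR_RGB2HSV)
for nm,p in[('-x-y',(417,233)),('-x+y',(223,209)),('+x+y',(238,66)),('+x-y',(440,93))]: print(nm,onz(c,*p,.012,True))
cv2.imwrite('pics/crop1.png',cv2.resize(I[85:125,295:375,::-1],(800,400),interpolation=cv2.INTER_CUBIC))
# target template
print('hole',onz(c,55,39,.006,True))
```

```text
((40.71485900878906, 20.40392303466797), (55.041988372802734, 12.273904800415039), 7.666804790496826)
slot mid [335.71485901 105.40392303] [ 0.57770856 -0.18182152  0.012     ]
[array([ 0.5694, -0.1561,  0.012 ]), array([ 0.5814, -0.155 ,  0.012 ]), array([ 0.5865, -0.2076,  0.012 ]), array([ 0.5745, -0.2087,  0.012 ])]
pin px (np.float64(328.5), np.float64(103.5)) 52
pin top [ 0.57726096 -0.17471705  0.019     ]
pin in slot x,y 0.0002318893624192579 0.007114778389285314
-x-y [ 0.4734372  -0.29250045  0.012     ]
-x+y [ 0.45359227 -0.0936261   0.012     ]
+x+y [ 0.59756892 -0.07969843  0.012     ]
+x-y [ 0.61748479 -0.27899353  0.012     ]
hole [0.61347307 0.16652644 0.006     ]
```

View pics/crop1.png

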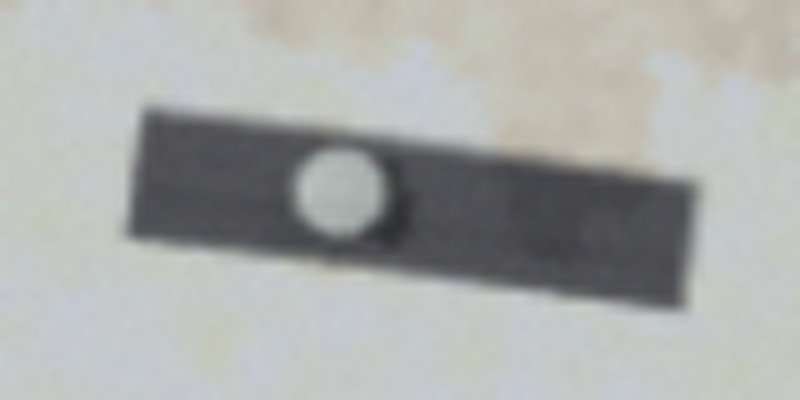

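Emit:
carry_out([
  [0,[26,-50,0],[0,0,0]],
  [0,[26,-50,0],[0,0,0]],
  [0,[26,-50,0],[0,0,0]],
  [0,[26,-50,0],[0,0,0]],
  [0,[26,-50,0],[0,0,0]],
])

```text
t: 2.08
ee_pos: [0.55, 0.0809, 0.2316]
eef_rot: [[0.975, 0.221, 0.0], [0.221, -0.975, -0.0], [0.0, 0.0, -1.0]]
wrist_force: [1.2, -0.5, 0.3]
gripper_width: 1.0
```

Emit:
carry_out([
  [0,[26,-50,0],[0,0,0]],
  [0,[26,-48,0],[0,0,0]],
  [0,[0,0,0],[0,0,0.17]],
  [0,[0,0,0],[0,0,0.17]],
  [0,[0,0,0],[0,0,0.17]],
])

```text
t: 2.7
ee_pos: [0.5789, 0.1862, 0.2313]
eef_rot: [[0.957, -0.289, -0.0], [-0.289, -0.957, -0.0], [-0.0, 0.0, -1.0]]
wrist_force: [0.1, 0.3, -0.4]
gripper_width: 1.003
```

Emit:
carry_out([
  [0,[0,0,40],[0,0,0.17]],
  [0,[0,0,40],[0,0,0]],
  [0,[0,0,0],[0,0,0]],
  [0,[0,0,0],[0,0,0]],
])

```text
t: 3.2
ee_pos: [0.5795, 0.1871, 0.1532]
eef_rot: [[0.898, -0.44, 0.002], [-0.44, -0.898, 0.001], [0.002, -0.001, -1.0]]
wrist_force: [-0.4, 0.5, 0.8]
gripper_width: 0.998
```

Run:
```python
from h import *
c=snap('wrist','wrist2');s=ctrl.state();R=s['eef_rot'];print(s['t'],s['ee_pos'],s['joint_pos'],R[:,0])
print('yaw',np.arctan2(R[1,0],R[0,0]))
```

```text
3.25 [0.57962906 0.18737452 0.15351662] [ 2.52555445e-01  4.98275046e-01  1.43149368e+00 -2.95895101e-05
  1.20885944e+00  2.27913491e+00] [ 0.89791792 -0.44015708  0.00226938]
yaw -0.45577486921170257
```

View pics/wrist2.png

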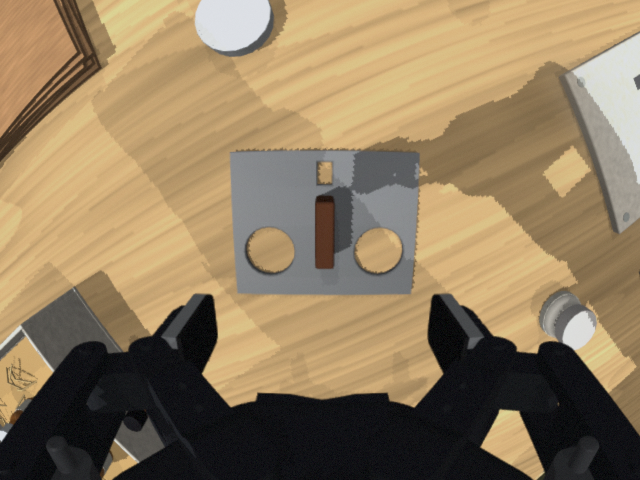

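The wrist view shows the target square under the gripper: openings at (270,249) and (379,249), hole at (325,173), grip from (324,198) to (325,268).

```bash
python3 - <<'E'
from h import *
c=load('wrist2');a=load('scene0')
hsv=cv2.cvtColor(c['frame'],cv2.COLOR_RGB2HSV);m=cv2.inRange(hsv,(5,60,90),(30,255,255))
roi=np.zeros_like(m);roi[155:290,238:412]=1;m=m*roi
cs,_=cv2.findContours(m,cv2.RETR_EXTERNAL,2);P={}
for q in cs:
    if cv2.contourArea(q)>150:
        r=cv2.minAreaRect(q);print(r); X=onz(c,*r[0],.006 if cv2.contourArea(q)<700 else .003,True);print(X);P[round(r[0][0])]=X
k=sorted(P);L,Hh,Rr=[P[i] for i in k] if len(k)==3 else (None,)*3
if L is not None:
    d=(L-Rr)[:2];print('yaw',np.arctan2(-d[0],d[1]));yaw=np.arctan2(-d[0],d[1]);ex=np.array([np.cos(yaw),np.sin(yaw)])
    print('centre',(L+Rr)[:2]/2+.022*ex,Hh[:2]-.042*ex)
# grip top
red=cv2.inRange(hsv,(0,90,20),(12,255,200))*roi
y,x=np.nonzero(red);print('grip px',x.min(),x.max(),y.min(),y.max())
# top far(+x) and -x end corners: triangulate with scene
for p,q in [((325,198.5),(395.0,271.0)),((325,268),(406.5,255.0))]:
    print(tri(ray(c,*p,True),ray(a,*q)), onz(c,*p,.04,True))
E
python3 - <<'E'
import sys;sys.path.insert(0,'.')
import os;os.chdir('.')
from h import *
c=load('wrist2');a=load('scene0')
cv2.imwrite('pics/crop2.png',np.hstack([cv2.resize(c['frame'][150:300,240:420,::-1],(400,333)),cv2.resize(a['frame'][245:300,370:436,::-1],(400,333),interpolation=cv2.INTER_CUBIC)]))
E
```

```text
((377.5, 250.5), (45.0, 47.0), 90.0)
[0.53698656 0.1565817  0.003     ]
((270.33782958984375, 249.4729766845703), (47.51131057739258, 44.22332763671875), 9.462322235107422)
[0.57700205 0.23628675 0.003     ]
((324.0, 172.5), (21.0, 14.0), 90.0)
[0.61461237 0.16822042 0.006     ]
yaw -0.4652819277920736
centre [0.5766556  0.18656338] [0.57707717 0.18706476]
grip px 315 333 196 268
(array([0.60087546, 0.1728987 , 0.04307044]), [np.float64(0.0012830784573239396), np.float64(0.0012830784573239717)]) [0.60063859 0.17436678 0.04      ]
(array([0.55195844, 0.19814581, 0.03222997]), [np.float64(6.153437930578132e-05), np.float64(6.153437930585174e-05)]) [0.55447948 0.19689354 0.04      ]
```

View pics/crop2.png

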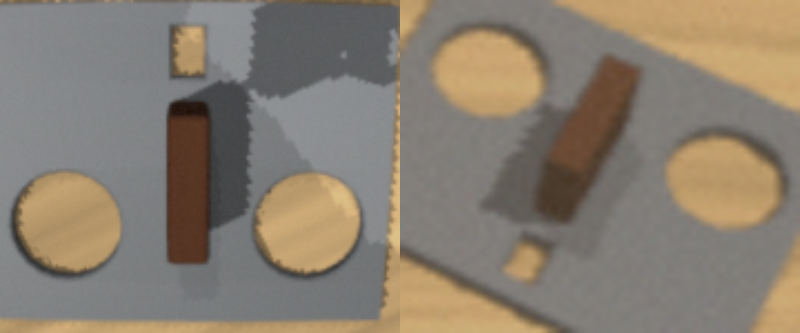

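Emit:
carry_out([
  [0,[-2,1.5,40],[0,0,0.007]],
  [0,[0,0,50],[0,0,0]],
  [0,[0,0,40],[0,0,0]],
  [0,[0,0,11],[0,0,0]],
  [0,[0,0,0],[0,0,0]],
])

```text
t: 3.88
ee_pos: [0.577, 0.1874, 0.0116]
eef_rot: [[0.895, -0.446, 0.001], [-0.446, -0.895, 0.0], [0.001, -0.001, -1.0]]
wrist_force: [-0.2, 1.1, 0.7]
gripper_width: 1.001
```

Emit:
carry_out([
  [255,[0,0,0],[0,0,0]],
  [255,[0,0,0],[0,0,0]],
  [255,[0,0,0],[0,0,0]],
  [255,[0,0,0],[0,0,0]],
  [255,[0,0,0],[0,0,0]],
])

```text
t: 4.5
ee_pos: [0.5765, 0.1873, 0.0107]
eef_rot: [[0.895, -0.446, 0.001], [-0.446, -0.895, 0.0], [0.0, -0.0, -1.0]]
wrist_force: [-0.8, -0.9, 5.5]
gripper_width: 0.154
```

Emit:
carry_out([
  [255,[0,0,-10],[0,0,0]],
  [255,[0,0,-30],[0,0,0]],
  [255,[0,0,-50],[0,0,0]],
  [255,[0,0,-50],[0,0,0]],
  [255,[0,0,0],[0,0,0]],
])

```text
t: 5.12
ee_pos: [0.5777, 0.1877, 0.1548]
eef_rot: [[0.895, -0.446, 0.007], [-0.446, -0.895, 0.002], [0.005, -0.005, -1.0]]
wrist_force: [-1.6, -0.3, -2.6]
gripper_width: 0.152
```

Emit:
carry_out([
  [255,[0,0,0],[0,0,0]],
  [255,[0,0,0],[0,0,0]],
])

```text
t: 5.38
ee_pos: [0.5756, 0.1871, 0.1487]
eef_rot: [[0.895, -0.446, -0.003], [-0.446, -0.895, -0.001], [-0.002, 0.002, -1.0]]
wrist_force: [0.3, -0.7, -2.4]
gripper_width: 0.151
```

Run:
```python
from h import *
c=snap('wrist','wrist3');s=ctrl.state();R=s['eef_rot'];print(s['t'],s['ee_pos'],s['joint_pos'],s['wrist_force'],s['torque'],s['gripper_width'])
print('yaw',np.arctan2(R[1,0],R[0,0]))
```

```text
5.425 [0.57573316 0.18710345 0.1488181 ] [ 2.53726458e-01  4.97946376e-01  1.44363274e+00 -1.45406976e-05
  1.20251124e+00  2.28676185e+00] [-0.13670338  0.14210736 -2.23363129] [-0.00723243 -0.00173511 -0.03928265] 0.155987688561928
yaw -0.4622353575924235
```

View pics/wrist3.png

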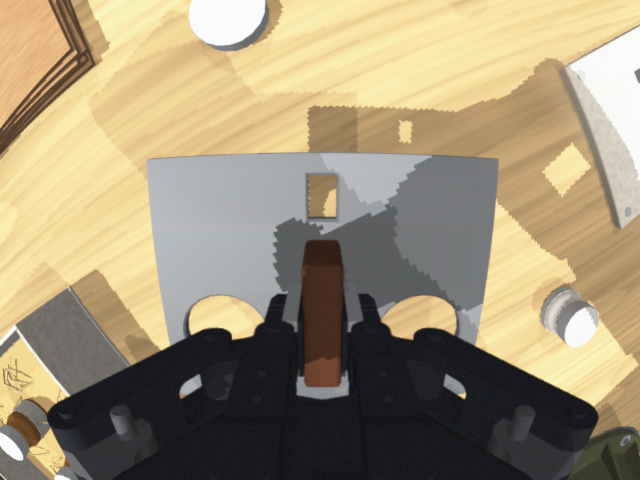

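The template is held level and square in the jaws, with the hole at (322,196) and the front corners at (148,158) and (498,158). Now the hole's offset from the TCP.

Run:
```python
from h import *
c=load('wrist3');s=ctrl.state();R=s['eef_rot'];p=s['ee_pos']
zt=p[2]-.0107+.006
for q in[(322,196),(148,159),(498,159)]:
    X=onz(c,*q,zt,True);print(q,X,(R.T@(X-p)*1000).round(1))
```

```text
(322, 196) [0.61379445 0.16760481 0.1441181 ] [42.8  0.5  4.6]
(148, 159) [0.66243958 0.22615789 0.1441181 ] [ 60.2 -73.6   4.5]
(498, 159) [0.59596318 0.09258634 0.1441181 ] [60.3 75.6  4.7]
```

Emit:
carry_out([
  [255,[10,25,0],[0,0,0]],
  [255,[18,46,0],[0,0,0]],
  [255,[18,46,0],[0,0,0]],
  [255,[18,46,0],[0,0,0]],
  [255,[18,46,0],[0,0,0]],
])

```text
t: 6.05
ee_pos: [0.5558, -0.0378, 0.1495]
eef_rot: [[0.895, -0.446, -0.001], [-0.446, -0.895, 0.0], [-0.001, 0.0, -1.0]]
wrist_force: [1.3, -1.1, -1.5]
gripper_width: 0.154
```

Emit:
carry_out([
  [255,[18,46,0],[0,0,0]],
  [255,[18,46,0],[0,0,0]],
  [255,[14,40,0],[0,0,0]],
  [255,[7,23,0],[0,0,0]],
  [255,[0,0,0],[0,0,-0.1]],
])

```text
t: 6.68
ee_pos: [0.5376, -0.2021, 0.1492]
eef_rot: [[0.935, -0.355, -0.002], [-0.355, -0.935, 0.001], [-0.002, 0.0, -1.0]]
wrist_force: [0.1, 1.4, -2.4]
gripper_width: 0.157
```

Emit:
carry_out([
  [255,[0,0,0],[0,0,-0.12]],
  [255,[0,0,20],[0,0,-0.12]],
  [255,[0,0,20],[0,0,-0.12]],
  [255,[0,0,10],[0,0,-0.1]],
  [255,[0,0,0],[0,0,0]],
])

```text
t: 7.3
ee_pos: [0.5377, -0.2003, 0.0989]
eef_rot: [[0.995, 0.097, -0.003], [0.097, -0.995, 0.001], [-0.002, -0.001, -1.0]]
wrist_force: [0.2, -0.5, -2.2]
gripper_width: 0.152
```

Emit:
carry_out([
  [255,[0,0,0],[0,0,0]],
  [255,[0,0,0],[0,0,0]],
  [255,[0,0,0],[0,0,0]],
])

```text
t: 7.68
ee_pos: [0.5385, -0.2006, 0.1006]
eef_rot: [[0.995, 0.097, 0.0], [0.097, -0.995, -0.0], [0.0, 0.0, -1.0]]
wrist_force: [1.3, 0.2, -1.9]
gripper_width: 0.151
```

Run:
```python
from h import *
c=snap('wrist','wrist4');snap('scene','scene4');s=ctrl.state();R=s['eef_rot'];p=s['ee_pos'];print(s['t'],p,s['wrist_force'],s['gripper_width'])
print('yaw',np.arctan2(R[1,0],R[0,0]),R[:,2])
e=np.array([.5379,-.2004,p[2]])-p;print('to go, tool mm',R.T@e*1000)
```

```text
7.775 [ 0.53841719 -0.20050638  0.10047628] [-0.33870566  0.32308731 -1.54831731] 0.1566278645177524
yaw 0.09749167535926379 [ 2.75414659e-04 -1.27215053e-04 -9.99999954e-01]
to go, tool mm [-5.04374638e-01 -1.56220917e-01 -1.55974260e-04]
```

View pics/wrist4.png

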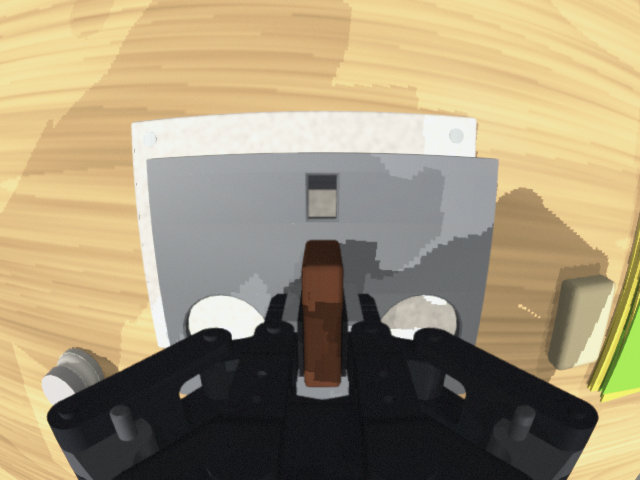

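Plate is over the jig, with the slot visible through the hole. I'll lower it to just above pin height.

Emit:
carry_out([
  [255,[-0.5,0,30],[0,0,0]],
  [255,[0,0,25],[0,0,0]],
  [255,[0,0,11],[0,0,0]],
  [255,[0,0,0],[0,0,0]],
  [255,[0,0,0],[0,0,0]],
])

```text
t: 8.4
ee_pos: [0.5384, -0.2008, 0.0353]
eef_rot: [[0.995, 0.098, 0.001], [0.098, -0.995, -0.001], [0.001, 0.001, -1.0]]
wrist_force: [-0.4, -0.1, -1.9]
gripper_width: 0.154
```

Emit:
carry_out([
  [255,[0,0,1],[0,0,0]],
  [255,[0,0,1],[0,0,0]],
  [255,[0,0,0],[0,0,0]],
  [255,[0,0,0],[0,0,0]],
])

```text
t: 8.9
ee_pos: [0.5379, -0.2006, 0.0323]
eef_rot: [[0.995, 0.098, 0.0], [0.098, -0.995, -0.0], [0.0, 0.0, -1.0]]
wrist_force: [0.0, 0.3, -2.0]
gripper_width: 0.153
```

Emit:
carry_out([
  [255,[0,0,0.5],[0,0,0]],
  [255,[0,0,0.5],[0,0,0]],
  [255,[0,0,0],[0,0,0]],
])

```text
t: 9.28
ee_pos: [0.5378, -0.2006, 0.0312]
eef_rot: [[0.995, 0.098, -0.0], [0.098, -0.995, 0.0], [-0.0, -0.0, -1.0]]
wrist_force: [0.3, 0.6, -1.3]
gripper_width: 0.152
```

Emit:
carry_out([
  [255,[0,0,0.5],[0,0,0]],
  [255,[0,0,0.5],[0,0,0]],
  [255,[0,0,0],[0,0,0]],
])

```text
t: 9.65
ee_pos: [0.5378, -0.2006, 0.0302]
eef_rot: [[0.995, 0.098, -0.0], [0.098, -0.995, 0.0], [-0.0, -0.0, -1.0]]
wrist_force: [-0.1, -0.2, -2.0]
gripper_width: 0.156
```

Emit:
carry_out([
  [255,[0,0,0.5],[0,0,0]],
  [255,[0,0,0],[0,0,0]],
  [255,[0,0,0],[0,0,0]],
])

```text
t: 10.02
ee_pos: [0.5378, -0.2006, 0.0298]
eef_rot: [[0.995, 0.098, -0.0], [0.098, -0.995, 0.0], [-0.0, -0.0, -1.0]]
wrist_force: [-0.2, -0.9, -1.7]
gripper_width: 0.157
```

Emit:
carry_out([
  [255,[0,0,0.4],[0,0,0]],
  [255,[0,0,0],[0,0,0]],
  [255,[0,0,0],[0,0,0]],
])

```text
t: 10.4
ee_pos: [0.5379, -0.2006, 0.0296]
eef_rot: [[0.995, 0.098, 0.0], [0.098, -0.995, -0.0], [0.0, 0.0, -1.0]]
wrist_force: [-2.7, -0.0, 2.0]
gripper_width: 0.154
```

Emit:
carry_out([
  [255,[0,0,0.4],[0,0,0]],
  [255,[0,0,0],[0,0,0]],
  [255,[0,0,0],[0,0,0]],
])

```text
t: 10.78
ee_pos: [0.5379, -0.2007, 0.0294]
eef_rot: [[0.995, 0.098, 0.0], [0.098, -0.995, -0.0], [0.0, 0.0, -1.0]]
wrist_force: [-5.3, -0.8, 6.8]
gripper_width: 0.153
```

Contact with the pin at TCP z = 29.5 mm: about 8 N, so I'll ease off slightly. The height matches pin-top riding. Hold a bit, then slide toward jig +y (tool -y).

Emit:
carry_out([
  [255,[0,0,-0.3],[0,0,0]],
  [255,[0,0,0],[0,0,0]],
  [255,[0,0,0],[0,0,0]],
  [255,[0,0,0],[0,0,0]],
])

```text
t: 11.28
ee_pos: [0.5379, -0.2006, 0.0295]
eef_rot: [[0.995, 0.098, 0.0], [0.098, -0.995, -0.0], [0.0, 0.0, -1.0]]
wrist_force: [-3.8, -0.4, 5.8]
gripper_width: 0.154
```

Emit:
carry_out([
  [255,[0,-1,0],[0,0,0]],
  [255,[0,-1,0],[0,0,0]],
  [255,[0,-1,0],[0,0,0]],
  [255,[0,-1,0],[0,0,0]],
  [255,[0,0,0],[0,0,0]],
])

```text
t: 11.9
ee_pos: [0.5377, -0.1966, 0.0295]
eef_rot: [[0.995, 0.098, 0.001], [0.098, -0.995, -0.0], [0.001, 0.0, -1.0]]
wrist_force: [1.3, -3.1, 3.7]
gripper_width: 0.153
```

Emit:
carry_out([
  [255,[0,-1,0],[0,0,0]],
  [255,[0,-1,0],[0,0,0]],
  [255,[0,-1,0],[0,0,0]],
  [255,[0,-1,0],[0,0,0]],
  [255,[0,0,0],[0,0,0]],
])

```text
t: 12.52
ee_pos: [0.5372, -0.1926, 0.0294]
eef_rot: [[0.995, 0.098, 0.0], [0.098, -0.995, -0.0], [0.0, 0.0, -1.0]]
wrist_force: [1.1, -4.5, 6.1]
gripper_width: 0.156
```

Emit:
carry_out([
  [255,[0,-1,0],[0,0,0]],
  [255,[0,-1,0],[0,0,0]],
  [255,[0,-1,0],[0,0,0]],
  [255,[0,0,0],[0,0,0]],
])

```text
t: 13.02
ee_pos: [0.5369, -0.1896, 0.0295]
eef_rot: [[0.995, 0.098, 0.0], [0.098, -0.995, -0.0], [0.0, 0.0, -1.0]]
wrist_force: [-0.0, -4.9, 4.6]
gripper_width: 0.156
```

Emit:
carry_out([
  [255,[0,-1,0],[0,0,0]],
  [255,[0,-1,0],[0,0,0]],
  [255,[0,-1,0],[0,0,0]],
  [255,[0,0,0],[0,0,0]],
])

```text
t: 13.52
ee_pos: [0.5366, -0.1866, 0.0294]
eef_rot: [[0.995, 0.098, 0.0], [0.098, -0.995, -0.0], [0.0, 0.0, -1.0]]
wrist_force: [-0.0, -4.7, 4.7]
gripper_width: 0.151
```

Run:
```python
from h import *
c=snap('wrist','wrist5');s=ctrl.state();print(s['t'],s['ee_pos'],s['wrist_force'])
cv2.imwrite('pics/crop5.png',cv2.resize(c['frame'][160:240,270:376,::-1],(795,600),interpolation=cv2.INTER_CUBIC))
```

```text
13.575 [ 0.53654461 -0.18661653  0.02939884] [ 0.51412119 -4.7092378   5.99043183]
```

View pics/crop5.png

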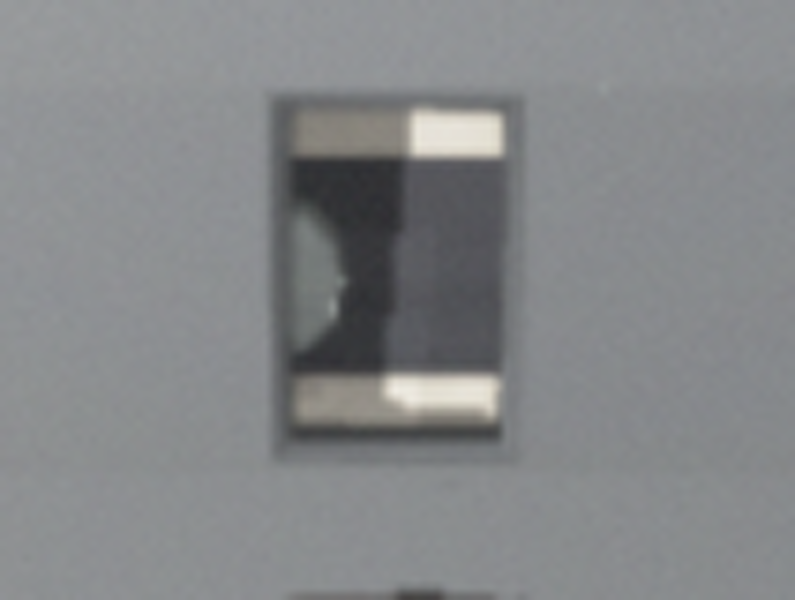

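The crop shows the pin in the left side of the hole (right edge at crop x=347) and centred along x. Scaling by the 11.5 mm hole, about 7.3 mm remain. I'll go on in small steps.

Emit:
carry_out([
  [255,[0,-1,0],[0,0,0]],
  [255,[0,-1,0],[0,0,0]],
  [255,[0,-1,0],[0,0,0]],
  [255,[0,-1,0],[0,0,0]],
  [255,[0,0,0],[0,0,0]],
])

```text
t: 14.2
ee_pos: [0.536, -0.1824, 0.0291]
eef_rot: [[0.995, 0.098, -0.0], [0.098, -0.995, 0.0], [-0.0, -0.0, -1.0]]
wrist_force: [1.0, -2.9, 3.4]
gripper_width: 0.152
```

Emit:
carry_out([
  [255,[0,-1,0],[0,0,0]],
  [255,[0,-0.5,0],[0,0,0]],
  [255,[0,0,0],[0,0,0]],
  [255,[0,0,0],[0,0,0]],
])

```text
t: 14.7
ee_pos: [0.5357, -0.1809, 0.0289]
eef_rot: [[0.995, 0.098, -0.001], [0.098, -0.995, 0.001], [-0.001, -0.001, -1.0]]
wrist_force: [-0.1, 0.9, -1.5]
gripper_width: 0.152
```

Emit:
carry_out([
  [255,[0,-0.5,0],[0,0,0]],
  [255,[0,0,0],[0,0,0]],
  [255,[0,0,0],[0,0,0]],
])

```text
t: 15.08
ee_pos: [0.5359, -0.1807, 0.0293]
eef_rot: [[0.995, 0.098, -0.0], [0.098, -0.995, 0.0], [-0.0, -0.0, -1.0]]
wrist_force: [-0.9, 0.2, -2.8]
gripper_width: 0.149
```

Run:
```python
from h import *
c=snap('wrist','wrist6');s=ctrl.state();print(s['t'],s['ee_pos'],s['wrist_force'])
cv2.imwrite('pics/crop6.png',cv2.resize(c['frame'][160:240,270:376,::-1],(795,600),interpolation=cv2.INTER_CUBIC))
```

```text
15.125 [ 0.53589008 -0.1807091   0.02928914] [ 0.43567193 -0.03524643 -1.11926787]
```

View pics/crop6.png

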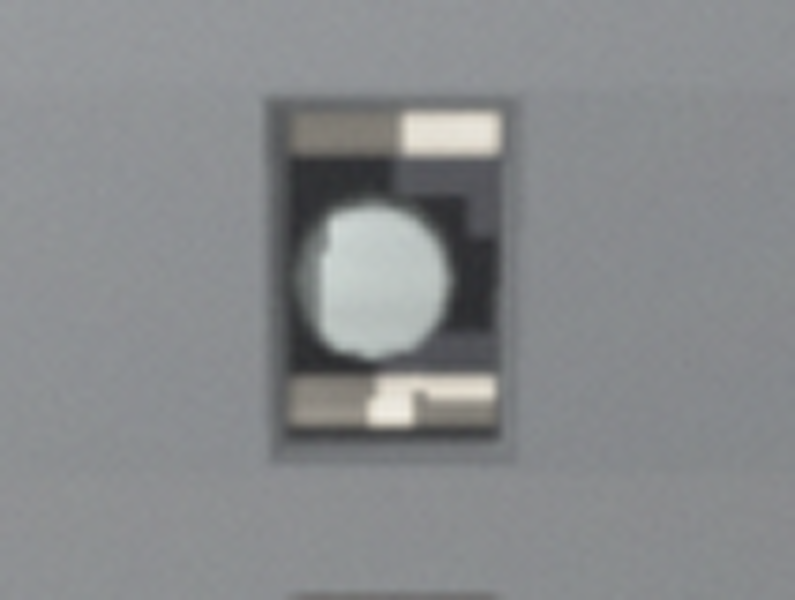

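The pin (crop centre x=374) is now fully inside the hole (290–500, centre 394) and the contact force is gone. One more millimetre, then lower gently.

Emit:
carry_out([
  [255,[0,-0.5,0],[0,0,0]],
  [255,[0,-0.5,0],[0,0,0]],
  [255,[0,0,0.7],[0,0,0]],
  [255,[0,0,0.7],[0,0,0]],
  [255,[0,0,0],[0,0,0]],
])

```text
t: 15.75
ee_pos: [0.5357, -0.1797, 0.0278]
eef_rot: [[0.995, 0.098, -0.0], [0.098, -0.995, 0.0], [-0.0, -0.0, -1.0]]
wrist_force: [-0.5, -0.7, -1.6]
gripper_width: 0.155
```

Emit:
carry_out([
  [255,[0,0,0.7],[0,0,0]],
  [255,[0,0,0.7],[0,0,0]],
  [255,[0,0,0.7],[0,0,0]],
  [255,[0,0,0],[0,0,0]],
])

```text
t: 16.25
ee_pos: [0.5358, -0.1797, 0.0257]
eef_rot: [[0.995, 0.098, -0.0], [0.098, -0.995, 0.0], [-0.0, -0.0, -1.0]]
wrist_force: [-0.7, 0.3, -1.9]
gripper_width: 0.15
```

Emit:
carry_out([
  [255,[0,0,0.8],[0,0,0]],
  [255,[0,0,0.8],[0,0,0]],
  [255,[0,0,0.7],[0,0,0]],
  [255,[0,0,0],[0,0,0]],
  [255,[0,0,0],[0,0,0]],
])

```text
t: 16.88
ee_pos: [0.5358, -0.1797, 0.0235]
eef_rot: [[0.995, 0.098, 0.0], [0.098, -0.995, -0.0], [0.0, 0.0, -1.0]]
wrist_force: [0.3, -0.2, -1.2]
gripper_width: 0.154
```

Emit:
carry_out([
  [255,[0,0,0.3],[0,0,0]],
  [255,[0,0,0.2],[0,0,0]],
  [255,[0,0,0],[0,0,0]],
  [255,[0,0,0],[0,0,0]],
])

```text
t: 17.38
ee_pos: [0.5358, -0.1797, 0.023]
eef_rot: [[0.995, 0.098, 0.0], [0.098, -0.995, 0.0], [0.0, -0.0, -1.0]]
wrist_force: [0.4, -0.4, -1.8]
gripper_width: 0.149
```

Run:
```python
from h import *
c=snap('wrist','wrist7');s=ctrl.state();print(s['t'],s['ee_pos'],s['wrist_force'])
cv2.imwrite('pics/crop7.png',cv2.resize(c['frame'][100:400,120:520,::-1],(800,600),interpolation=cv2.INTER_CUBIC))
```

```text
17.425 [ 0.53578615 -0.17967851  0.02296634] [-0.6929317   0.65901288 -1.65631177]
```

View pics/crop7.png

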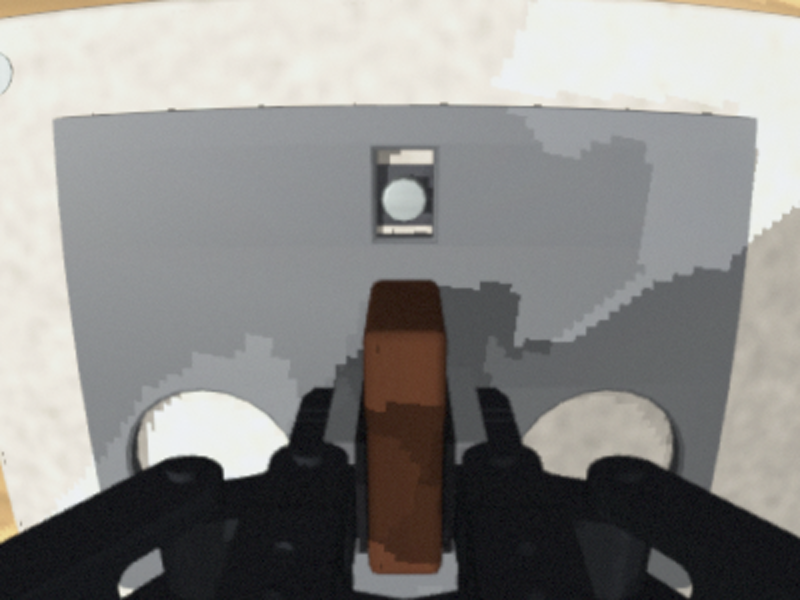

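The pin now sits centred in the hole (crop 404,200). Last bit down to touch the board.

Emit:
carry_out([
  [255,[0,0,0.3],[0,0,0]],
  [255,[0,0,0],[0,0,0]],
  [255,[0,0,0],[0,0,0]],
])

```text
t: 17.8
ee_pos: [0.5358, -0.1797, 0.0227]
eef_rot: [[0.995, 0.098, 0.0], [0.098, -0.995, -0.0], [0.0, 0.0, -1.0]]
wrist_force: [-1.2, 0.2, -1.0]
gripper_width: 0.151
```

Emit:
carry_out([
  [255,[0,0,0.3],[0,0,0]],
  [255,[0,0,0],[0,0,0]],
  [255,[0,0,0],[0,0,0]],
])

```text
t: 18.18
ee_pos: [0.5358, -0.1797, 0.0227]
eef_rot: [[0.995, 0.098, 0.0], [0.098, -0.995, -0.0], [0.0, 0.0, -1.0]]
wrist_force: [-3.7, 2.0, 4.9]
gripper_width: 0.152
```

Seated on the board (about 6 N). Release and retreat.

Emit:
carry_out([
  [200,[0,0,0],[0,0,0]],
  [150,[0,0,0],[0,0,0]],
  [100,[0,0,0],[0,0,0]],
  [50,[0,0,0],[0,0,0]],
  [0,[0,0,0],[0,0,0]],
])

```text
t: 18.8
ee_pos: [0.5358, -0.1797, 0.0224]
eef_rot: [[0.995, 0.098, -0.0], [0.098, -0.995, 0.0], [-0.0, -0.0, -1.0]]
wrist_force: [-0.3, 0.5, 0.6]
gripper_width: 0.978
```

Emit:
carry_out([
  [0,[0,0,0],[0,0,0]],
  [0,[0,0,-10],[0,0,0]],
  [0,[0,0,-30],[0,0,0]],
  [0,[0,0,-50],[0,0,0]],
  [0,[0,0,-50],[0,0,0]],
])

```text
t: 19.42
ee_pos: [0.5356, -0.1796, 0.1646]
eef_rot: [[0.995, 0.098, 0.0], [0.098, -0.995, -0.0], [0.0, 0.0, -1.0]]
wrist_force: [0.1, -0.2, 0.3]
gripper_width: 1.005
```

Emit:
carry_out([
  [0,[0,0,0],[0,0,0]],
  [0,[0,0,0],[0,0,0]],
])

```text
t: 19.68
ee_pos: [0.5355, -0.1796, 0.1622]
eef_rot: [[0.995, 0.098, -0.0], [0.098, -0.995, 0.0], [-0.0, -0.0, -1.0]]
wrist_force: [-0.5, -0.3, -1.2]
gripper_width: 1.002
```

Run:
```python
from h import *
c=snap('wrist','wrist8');a=snap('scene','scene8');b=snap('side','side8');s=ctrl.state();print(s['t'],s['ee_pos'],s['wrist_force'],s['gripper_width'])
f=lambda I:cv2.resize(I,(400,300),interpolation=cv2.INTER_CUBIC)
cv2.imwrite('pics/crop8.png',np.vstack([np.hstack([f(c['frame'][:,:,::-1]),f(c['frame'][120:270,220:420,::-1])]),np.hstack([f(a['frame'][180:300,150:310,::-1]),f(b['frame'][160:270,300:447,::-1])])]))
# bystanders
d=cv2.absdiff(a['frame'],load('scene0')['frame']).max(2)
for n,(u,v) in dict(amber=(292,332),white=(322,197),tin=(397,353),tape=(206,348),bottle=(502,245),soap=(127,221)).items():
    print(n,(d[v-20:v+20,u-20:u+20]>40).mean())
```

```text
19.825 [ 0.53535177 -0.17950823  0.16125345] [-0.24018097 -0.51010965  0.41969685] 1.0009954267751335
amber 0.0
white 0.0
tin 0.0
tape 0.0
bottle 0.0
soap 0.515
```

View pics/crop8.png

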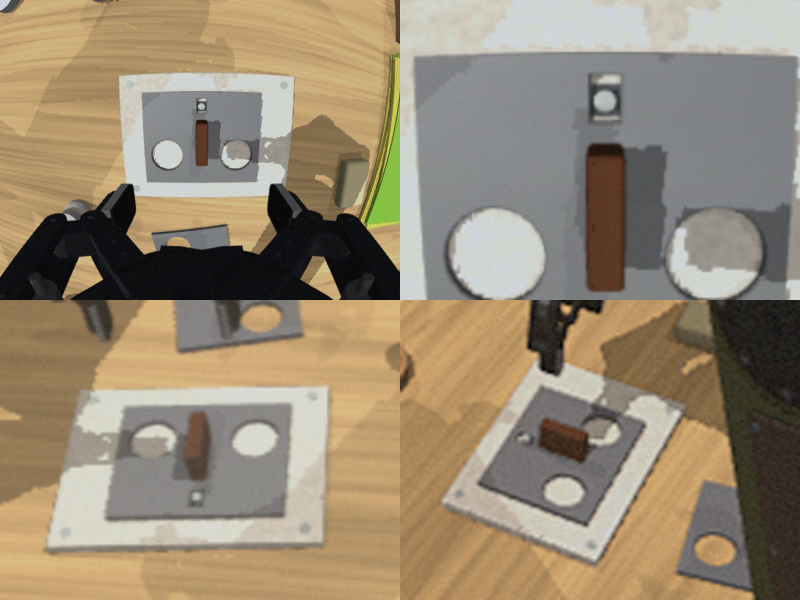

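The plate lies flat with the pin in the hole, and the gripper is clear. The soap patch changed, probably from the arm's shadow; I'll check that along with the fit numbers.

Run:
```python
from h import *
a0=load('scene0');a=load('scene8');b=load('side8')
f=lambda I:cv2.resize(I[195:250,100:155,::-1],(400,400),interpolation=cv2.INTER_CUBIC)
cv2.imwrite('pics/soap.png',np.hstack([f(a0['frame']),f(a['frame'])]))
# openings: scene crop scale .4, offset(150,180); side crop .3675/.3667 offset (300,160)
A=lambda x,y:(150+x*.4-.3,180+(y-300)*.4-.3); B=lambda x,y:(300+(x-400)*.3675-.3,160+(y-300)*110/300-.3)
L=tri(ray(a,*A(254,440)),ray(b,*B(564,491)));R=tri(ray(a,*A(153,441)),ray(b,*B(599,431)));print(L,R)
d=L[0]-R[0];yaw=np.arctan2(-d[0],d[1]);print('yaw',yaw)
C=(L[0]+R[0])[:2]/2+.022*np.array([np.cos(yaw),np.sin(yaw)]);print('centre',C)
ax=np.array([np.cos(.0965),np.sin(.0965)]);e=C-[.5375,-.1866];print('in jig',e@ax,e@[-ax[1],ax[0]])
for q in [(106,517),(286,514),(291,405),(122,405)]: print(onz(a,*A(*q),.018))
```

```text
(array([ 0.51147854, -0.13793494,  0.01349495]), [np.float64(0.0002268581283752422), np.float64(0.00022685812837535622)]) (array([ 0.5209476 , -0.22584858,  0.01536353]), [np.float64(0.00028503965052911333), np.float64(0.0002850396505291404)])
yaw 0.10729503255250002
centre [ 0.53808656 -0.17953579]
in jig 0.0012644672270330979 0.006974826019111963
[ 0.60460617 -0.24657914  0.018     ]
[ 0.5903536  -0.09671786  0.018     ]
[ 0.47317611 -0.10995673  0.018     ]
[ 0.48440087 -0.26226079  0.018     ]
```

View pics/soap.png

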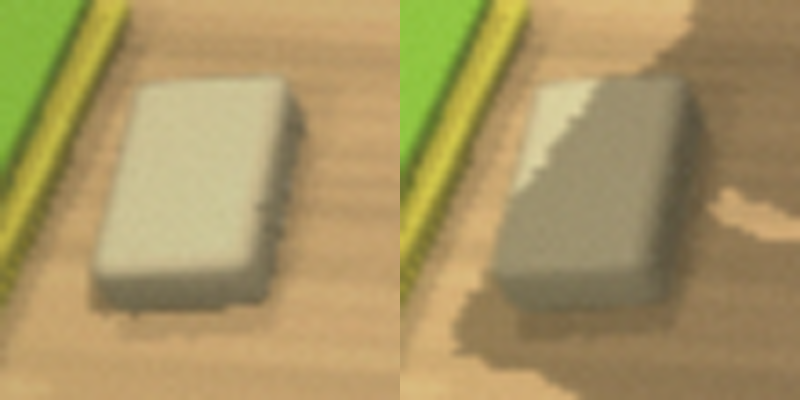

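The soap hasn't moved; only a shadow fell on it. The plate is flat, 1.3 mm from centre in x, +7 mm in y (the pin's place), and about 0.01 rad off square. Handing in.

```bash
python3 -c "
from rig import ctrl
print(ctrl.finish_job())"
```

```text
the job is handed in; nothing more can be done
None
```

The template is on the jig with the pin in its hole, let go, and the job is handed in at about 20 s of the 54 s allowed. No verdict was reported.

**What I did**
- I picked the template farthest to the robot's left by its grip and set it on the pin about 21 mm short of its hole, toward jig -y.
- The first touch was about 8 N, so I eased off a little. I then slid it toward jig +y at up to about 8 N until the contact vanished.
- I lowered it onto the board at about 6 N, opened the jaws and backed off.

**Last checks**
- **Place:** two camera views put the template's centre 1.3 mm from the jig's x = 0 and 7.0 mm along y. That matches the pin's place, which I had measured at +7.1 mm.
- **Square:** it is about 0.01 rad off the jig's axes.
- **Flat:** the two jar openings triangulated at 13.5 and 15.4 mm height, so they agree to about 2 mm. I judged it flush from the pictures and from touching the board 7 mm below the ride height; I did not measure the tilt directly.
- **Bystanders:** five showed no change in the scene picture. The soap's patch did change, but an enlarged before-and-after crop showed only the arm's shadow.

**Disagreement:** the wrist and fixed cameras differed by up to 2 mm on the jig's position. I used the average and then set the last millimetres by looking at the pin through the hole.

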